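Unlock the bench centrifuge and hold its sprung lid just below the balance point

TASK

Check the sprung hinge of the little bench centrifuge: turn the black transit-lock knob on its lid clockwise (seen from above) about a quarter turn to its stop, lift it straight out and leave it in the steel tray. Then grip the steel bar at the lid's front edge, raise the lid past its balance point (52 degrees open) without letting it swing up against its stop, and ease it back to about 45 degrees. Finish holding it still there, just below balance, with the bar still gripped in the fingers, and do not knock over or shift the bottles, glassware and boxes around.

Things in the scene. Friction and masses are not known exactly. Their poses are not given: they have to be found in the camera images.
- centrifuge: Fixed white case, 200 x 200 mm, top 110 mm high. Origin: centre of underside; x to its back (away from robot), y left, z up. Grey lid 195 mm long, 200 wide, 8 thick, shut at z 111 to 119, hinged along its back edge (x = +90, z = 115 mm); front edge, shut, at x = -105. A 34 mm square hole in the lid at x = -70, y = 0 lies over a keyhole in the case; the knob passes through both.
- keyhole (a point): Centre of the keyhole mouth in the case: x = -70, y = 0, z = 110 mm in the centrifuge's frame, same axes. Central hole 19 mm square, with arms 13 mm wide reaching 17.5 mm from the centre either way along y; plate 6 mm thick. Locked, the knob's grip bar (its x) points 3 to 32 degrees clockwise of the centrifuge's x; it comes free when the bar lies along the centrifuge's y.
- knob: Loose black bayonet knob, 64 mm tall, 60 to 130 g. Origin: foot of its shank, z up. Shank 16 mm across, z 0 to 24; lug at its foot 30 mm along x, 7 along y; flange 50 across, z 24 to 30, on the lid (foot 95 mm up); grip bar 44 along x, 14 thick along y, z 30 to 64. Turn clockwise to yaw -90 degrees to the centrifuge (stop at -92, free within 8 of -90), lift 30 mm. Turns easily.
- tray: Fixed open steel tray, 120 x 120 mm outside, 22 mm high, 3 mm walls, floor 3 mm thick. Origin: centre of its underside. To the left or the right of the centrifuge. The knob may stand or lie in it.
- lid (a joint): Lid angle, 0 shut, positive as the front edge rises; end stop 1.40 rad (80 degrees). The sprung hinge balances the lid at 0.90 rad (52 degrees): below, the lid wants to fall shut; above, the spring swings it open by itself, so keep it gripped. Moving it takes under 3 N at the bar.
- lid_hinge (a point): Point on the hinge axis in the middle of the lid's back edge; the axis runs along the centrifuge's y. The point turns with the lid.
- handle: Round steel bar in front of the lid, 14 mm thick, 88 long, along the centrifuge's y. Origin: its middle. It is 45 mm in front of the lid's edge, on two 10 mm arms 50 mm either side of its middle; 240 mm from the hinge axis, level with it when shut (115 mm up). At angle q: 240 cos q in front of and 240 sin q above the hinge. The bar is a roller, so the gripper can stay pointing down.
- rack: Fixed white tube rack with capped tubes, 110 x 100 mm, 76 mm high, on the side where the tray is not. Origin: centre of its underside.
- reagent: Loose brown bottle, 56 mm across, 130 mm high, left alone. Origin: middle of its foot.
- flask: Loose conical glass flask, 72 mm across, 95 mm high, left alone. Origin: middle of its foot.
- beaker: Loose glass beaker, 60 mm across, 75 mm high, left alone. Origin: middle of its foot.
- jar: Loose white jar, 52 mm across, 55 mm high, left alone. Origin: middle of its foot.
- dish: Loose covered glass dish, 90 mm across, 18 mm high, left alone. Origin: middle of its foot.
- tipbox: Loose blue tip box, 100 x 70 x 55 mm, left alone. Origin: middle of its underside.

How it is judged (in metres and radians):
On the way, in this order (a step that is already met when the one before it is completed fails the run):
1. the knob is turned free and lifted out of the centrifuge (z of knob in the frame of keyhole above 0.012 m and contact force between the fingers and knob above 0.5 N), for 0.1 s.
2. the knob is left in the tray (x of knob in the frame of tray between -0.058 and 0.058 m and y of knob in the frame of tray between -0.058 and 0.058 m and z of knob in the frame of tray below 0.045 m and contact force between the fingers and knob below 0.1 N and linear speed of knob below 0.05 m/s), for 0.2 s.
3. the lid, gripped by its bar, is raised past its balance point (value of joint lid above 0.94 rad and contact force between the fingers and handle above 1 N), for 0.1 s.
At the end, for the whole second after the job is handed in: The lid stands still between 0.68 and 0.87 rad (39 to 50 degrees), just below its balance point at 0.90, with the fingers gripping the bar (more than 1 N); the knob's foot is within 58 mm of the tray's centre along both sides of the tray and lower than 45 mm, at rest and let go (all of step 2 and value of joint lid between 0.68 and 0.87 rad and velocity of joint lid between -0.1 and 0.1 rad/s and contact force between the fingers and handle above 1 N); the arm keeps its last pose, push and grip.
It fails at once if the lid swings up to its stop (beyond 1.3 rad) (value of joint lid above 1.3 rad).
It fails at once if a bystander is shifted by more than 30 mm or tipped over (distance of any of reagent, flask, beaker, jar, dish, tipbox from where it was at the start of the episode above 0.03 m or angle between any of reagent, flask, beaker, jar, dish, tipbox's own z axis and vertical above 0.5 rad).
It also fails if it takes over 58 s, if anything falls off the work surface, if the arm or the gripper's body presses on something with over 40 N, if the wrist force passes 120 N, or if a joint passes its speed limit or range.

ROBOT

A 6-joint arm with a two-finger parallel gripper is mounted at the origin on the work surface. World frame = base frame: x ahead of the robot, y to its left, z up, the work surface at z = 0. Lengths are in mm, angles in rad, forces in N, time in s.
With the tool pointing down it reaches from about 300 to 750 mm from the base axis. Payload 8.5 kg.
Tool frame: the origin (TCP) lies at the very end of the fingers, on their centre line; the grasp point (between the pads) lies 19 mm behind it; z points along the fingers, y is the line along which they close (so a half turn about z gives the same grasp; the last joint's range is limited). The gripper opens to 85 mm and grips with 20 to 120 N. Pads are 22 mm wide; open, the fingers measure 114 mm over their backs; the gripper's body (76 mm by 85 mm) begins 54 mm behind the grasp point. The pads swing forward as they close: fully open they stand 13 mm farther back than shut.
Start: joints at [-1.551, 0.381, 1.297, -0, 1.464, -0.215], TCP at [127.952, -534.891, 231.322] pointing down, gripper open.
Joint ranges: [-3.11, 3.11], [-0.89, 2.33], [0.22, 2.48], [-1.42, 4.56], [0.17, 2.85], [-2.88, 2.88]. Speed limits (rad/s): [2.39, 2.39, 3.14, 3.14, 3.14, 3.14].

INTERFACE

Orientations are given as a unit quaternion [w, x, y, z].
In Python, from plant import manip gives the robot as it stands.
- The arm moves only by the shell command python3 nudge.py FILE [FORCE], which reads ROWS from the file FILE. ROWS is a JSON list that holds a single list of rows (three levels of brackets), with 1 to 8 rows, each of 5 numbers: the opening from 0.0 (shut) to 1.0 (fully open), then dx, dy, dz in a scale on which 1.0 is 75 cm, then a turn about the tool's z in a scale on which 1.0 is 4 rad; each row is the pose to reach, as a shift and turn from the pose commanded when the command began, along the tool's axes at that moment; what a row does not reach only later rows make up. A row lasts 1/12 s, in which the tool goes at most 41.7 mm and 0.125 rad, less where a joint would pass 70% of its speed; a pose out of reach is approached as far as the arm can. The fingers move at their own pace and stop on an object; FORCE is the grip in N (left out, the last holds). Time passes only in rows, so rows that do not move let the fingers close. It prints the time, the measured TCP pose, the force, the opening and the grip force at its end. A shift or turn number past 1, either way, is cut back to 1. Input that does not fit is refused with a message, and nothing moves.
- manip.read_state(): the state, without advancing time (a new reading comes with each control period).
- manip.snapshot(name): name is "scene" or "side" or "wrist"; returns the picture (420x560x3 uint8, red, green, blue); there is no depth.
- manip.camera_params(name): a dict with "camera_matrix" (3x3 intrinsics, pixels), "extrinsics" (4x4, takes a point from camera to world coordinates); the wrist camera has in their place "hand_eye" (4x4, takes a point from camera to tool coordinates, whose origin is the TCP and whose axes are the flange's). Camera axes: x right, y up, looking along -z (the intrinsics and any distortion apply to the point x, -y, -z); pixel columns grow to the right and rows downward; lengths in mm; the calibration is good to about 2 mm. A picture is of the moment at which its call begins: read the wrist's pose just before it. camera_params takes no time and is no camera call.
- manip.finish_job(): hands the job in; it is judged then, once.
The state is a dict: "time": time; "joint_positions": joint angles; "joint_vel": joint speeds; "tau": joint torques, N m; "position": TCP position; "eef_rot": TCP orientation; "ft_force": force on the tool from outside, world axes, zero at the start; "torque": the same for the moment, N m; "finger_gap": opening from 0.0 (shut) to 1.0 (fully open); "gripper_force": force on a finger pad.
Only numpy, scipy, OpenCV 4.12 (cv2) and the standard library are available. Lean on these libraries where they do the work, as an engineer would, in place of code of your own. Each camera call takes 0.05 s, during which the arm holds its last target. There are 200 camera calls.

## Working session

There is one attempt and no reset: what is moved stays moved. The work goes in short steps, Python scripts to look and compute and a shell command to move; the robot and the scene stay as the last step left them, time stands still between calls to the robot, and variables do not carry over. Pictures are saved under pics/ and viewed, at most 10 in all, crops included, and the job is handed in when it is done.

```bash
ls; mkdir -p pics; python3 - <<'E'
from plant import manip
import cv2,json,numpy as np
s=manip.read_state();print(s)
for n in("scene","side"):
    cv2.imwrite(f"pics/{n}0.png",manip.snapshot(n)[:,:,::-1])
for n in("scene","side","wrist"):print(n,{k:np.round(v,3).tolist() if not isinstance(v,str) else v for k,v in manip.camera_params(n).items()})
E
```

```text
nudge.py
pics
plant.py
{'time': 0.0, 'joint_positions': array([-1.55133266e+00,  3.81226242e-01,  1.29824555e+00,  4.31447323e-06,
        1.46358324e+00, -2.15276591e-01]), 'joint_vel': array([ 0.00085227,  0.00140868, -0.00062991,  0.00152175,  0.00165444,
        0.00042064]), 'tau': array([ 4.02435498e-04, -4.48456085e+01, -2.31279856e+01, -1.48339195e-04,
        4.76240486e-03,  2.76189184e-05]), 'position': array([ 127.93047526, -534.62667617,  230.70066037]), 'eef_rot': array([-7.27480476e-04,  9.93119792e-01,  1.17100576e-01,  7.36084963e-05]), 'ft_force': array([-0.27375316, -0.64721947, -0.44684747]), 'torque': array([-0.00866458,  0.02221995, -0.04270954]), 'gripper_force': 0.0, 'finger_gap': 1.0022377734407906}
scene {'camera_matrix': [[426.243, 0.0, 276.072], [0.0, 426.243, 205.164], [0.0, 0.0, 1.0]], 'extrinsics': [[-0.427, -0.477, 0.768, 1379.028], [0.904, -0.222, 0.365, 418.317], [-0.004, 0.851, 0.526, 691.317], [0.0, 0.0, 0.0, 1.0]]}
side {'camera_matrix': [[540.99, 0.0, 275.376], [0.0, 540.99, 218.882], [0.0, 0.0, 1.0]], 'extrinsics': [[-0.761, 0.443, -0.474, -140.074], [-0.648, -0.531, 0.546, 724.652], [-0.01, 0.723, 0.691, 1029.883], [0.0, 0.0, 0.0, 1.0]]}
wrist {'camera_matrix': [[302.155, 0.0, 281.38], [0.0, 302.155, 216.341], [0.0, 0.0, 1.0]], 'hand_eye': [[-0.002, 0.959, 0.285, 72.452], [1.0, 0.002, -0.001, 1.782], [-0.002, 0.285, -0.959, -141.374], [0.0, 0.0, 0.0, 1.0]]}
```

View pics/scene0.png

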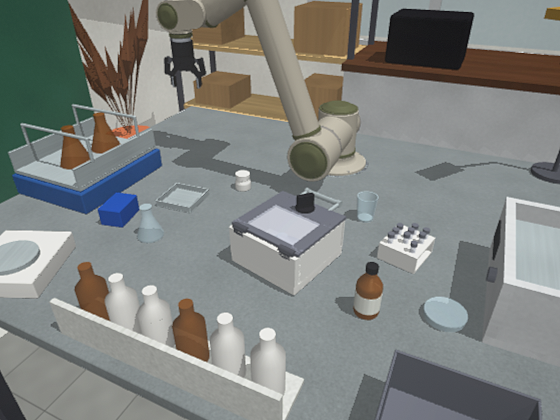

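View pics/side0.png

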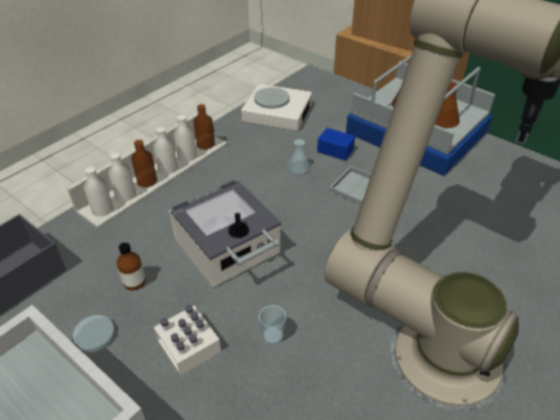

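The pictures show the centrifuge (scene ~(287,235), knob (306,200); side knob (238,228)). The empty tray is on the robot's right (scene (182,196), side (357,186)), with the jar beside it. The beaker and rack are on the other side.

```bash
cat > h.py <<'E'
from plant import manip
import cv2,numpy as np
from scipy.spatial.transform import Rotation as R
def cam(n,s=None):
    p=manip.camera_params(n);K=np.array(p["camera_matrix"])
    if n!="wrist":return K,np.array(p["extrinsics"])
    s=s or manip.read_state();T=np.eye(4);q=s["eef_rot"]
    T[:3,:3]=R.from_quat([*q[1:],q[0]]).as_matrix();T[:3,3]=s["position"]
    return K,T@np.array(p["hand_eye"])
def ray(c,uv):
    K,T=c;d=np.linalg.inv(K)@[*uv,1];return T[:3,3],T[:3,:3]@[d[0],-d[1],-d[2]]
def at(c,uv,z):
    o,d=ray(c,uv);return np.round(o+d*(z-o[2])/d[2],1)
def pix(c,P):
    K,T=c;p=T[:3,:3].T@(np.array(P)-T[:3,3]);u=K@[p[0],-p[1],-p[2]];return np.round(u[:2]/u[2],1)
def shift(s,P):  # world target -> tool-axis shift
    q=s["eef_rot"];return np.round(R.from_quat([*q[1:],q[0]]).as_matrix().T@(np.array(P)-s["position"]),1)
E
python3 - <<'E'
from h import *
a=cam("scene");b=cam("side")
for n,u,v,z in [("knobflange",(306,210),(238,230),122),("tray",(182,196),(357,186),15),("jar",(243,188),None,0),("beaker",(367,217),(272,338),0),("flask",(150,238),(299,170),0),("tipbox",(119,212),(336,145),25),("reagent",(368,314),(132,285),0),("rack",(405,240),(190,335),50)]:
    print(n,at(a,u,z),v and at(b,v,z))
for v in[(172,216),(235,184),(280,230)]:print(at(b,v,119))
for v in[(231,225),(345,225),(293,248),(287,193)]:print(at(a,v,119))
E
```

```text
knobflange [536.3 100.2 122. ] [525.7  93.4 122. ]
tray [ 465.8 -342.    15. ] [ 463.4 -333.4   15. ]
jar [ 317.5 -207.1    0. ] None
beaker [315.6 209.3   0. ] [321.4 209.6   0. ]
flask [ 670.3 -302.8    0. ] [ 650.1 -298.9    0. ]
tipbox [ 632.2 -442.2   25. ] [ 619.9 -445.8   25. ]
reagent [692.3 312.7   0. ] [683.6 314.5   0. ]
rack [455.7 339.   50. ] [438.5 342.   50. ]
[685.9 159.8 119. ]
[650.9 -28.  119. ]
[450.9  27.  119. ]
[669.  -38.1 119. ]
[554.6 207.2 119. ]
[688.8 130.8 119. ]
[474.4  20.7 119. ]
```

The manual's scale: shifts go in shares of 75 cm and turns go in shares of 4 rad. Converting my numbers, -230 mm / 750 = -0.3067, -215 mm / 750 = -0.2867.

```bash
echo '[[[1,0.04,-0.04,-0.0067,0],[1,0.0867,-0.0867,-0.0133,0],[1,0.1267,-0.1267,-0.02,0],[1,0.1667,-0.1667,-0.0267,0],[1,0.2067,-0.2067,-0.0333,0],[1,0.2467,-0.2467,-0.04,0],[1,0.2867,-0.2867,-0.04,0],[1,0.3067,-0.3067,-0.04,0]]]' > rows.txt && python3 nudge.py rows.txt; echo '[[[1,0.04,-0.04,0,0],[1,0.08,-0.08,0,0],[1,0.12,-0.12,0,0],[1,0.16,-0.16,0,0],[1,0.2,-0.2,0,0],[1,0.24,-0.24,0,0],[1,0.28,-0.28,0,0],[1,0.3067,-0.3067,0,0]]]' > rows.txt && python3 nudge.py rows.txt; echo '[[[1,0.0333,-0.0333,0,0],[1,0.06,-0.0733,0,0],[1,0.06,-0.0733,0,-0.03],[1,0.06,-0.0733,0,-0.06],[1,0.06,-0.0733,0,-0.09],[1,0.06,-0.0733,0,-0.12],[1,0.06,-0.0733,0,-0.15],[1,0.06,-0.0733,0,-0.175]]]' > rows.txt && python3 nudge.py rows.txt; echo '[[[1,0,0,0,-0.03],[1,0,0,0,-0.06],[1,0,0,0,-0.09],[1,0,0,0,-0.12],[1,0,0,0,-0.15],[1,0,0,0,-0.18],[1,0,0,0,-0.21],[1,0,0,0,-0.24]]]' > rows.txt && python3 nudge.py rows.txt; echo '[[[1,0,0,0,-0.03],[1,0,0,0,-0.06],[1,0,0,0,-0.09],[1,0,0,0,-0.12],[1,0,0,0,-0.15],[1,0,0,0,-0.18],[1,0,0,0,-0.18],[1,0,0,0,-0.18]]]' > rows.txt && python3 nudge.py rows.txt
python3 - <<'E'
from h import *
s=manip.read_state();print(s["position"],s["eef_rot"],s["joint_positions"],s["time"])
cv2.imwrite("pics/w1.png",manip.snapshot("wrist")[:,:,::-1])
np.save("w1.npy",np.array(cam("wrist",s)[1]))
E
```

```text
time: 0.77
position: [298.8, -255.3, 261.6]
eef_rot: [0.0, 0.993, 0.117, 0.0]
ft_force: [0.4, 0.3, -0.1]
finger_gap: 1.002
gripper_force: 0.0
time: 1.43
position: [469.0, 22.3, 261.1]
eef_rot: [-0.0, 0.993, 0.118, -0.0]
ft_force: [0.2, -1.1, -0.0]
finger_gap: 0.999
gripper_force: 0.0
time: 2.1
position: [499.1, 83.5, 261.0]
eef_rot: [-0.0, 0.891, 0.453, -0.0]
ft_force: [-0.8, 0.1, -0.2]
finger_gap: 1.001
gripper_force: 0.0
time: 2.77
position: [499.1, 83.5, 261.0]
eef_rot: [-0.0, 0.581, 0.814, -0.0]
ft_force: [-0.2, 0.4, -0.2]
finger_gap: 0.998
gripper_force: 0.0
time: 3.43
position: [499.2, 83.5, 261.1]
eef_rot: [-0.0, 0.262, 0.965, -0.0]
ft_force: [-0.7, 0.4, 0.9]
finger_gap: 1.002
gripper_force: 0.0
[499.15722773  83.48206634 261.09057859] [-3.03282583e-04  2.62076286e-01  9.65047110e-01 -5.67966990e-05] [-6.86015672e-02  2.82457089e-01  1.35846288e+00  7.07832136e-06
  1.50128975e+00 -1.10905224e+00] 3.4333
```

View pics/w1.png

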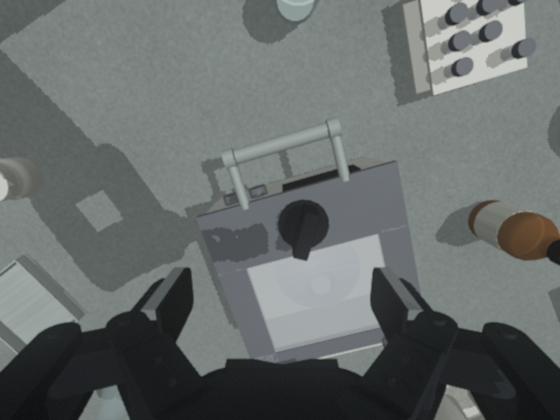

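The wrist view shows the lid with its bar from (229,158) to (334,127), the knob at (303,225) with its grip bar pointing down-left, and a tray corner at lower left. Next I measure from masks and an enlarged crop.

```bash
python3 - <<'E'
from h import *
c=(cam("wrist")[0],np.load("w1.npy"))
im=cv2.imread("pics/w1.png");x0,y0=190,110
cr=cv2.resize(im[y0:260+10,x0:x0+230],None,fx=3.4,fy=3.4,interpolation=cv2.INTER_CUBIC)
cv2.imwrite("pics/w1c.png",cv2.convertScaleAbs(cr,alpha=1.6,beta=20))
a=at(c,(229,158),117);b=at(c,(334,127),117);d=a-b
print(a,b,(a+b)/2,np.linalg.norm(d),np.degrees(np.arctan2(*(d[:2]@[[0,1],[1,0]][::1]))), d)
for p in[(197,215),(397,161)]:print(at(c,p,119))
E
```

```text
[436.5  61.7 117. ] [461.6 158.9 117. ] [449.05 110.3  117.  ] 100.38849535678878 -104.47920756911552 [-25.1 -97.2   0. ]
[466.7   4.9 119. ]
[517.8 194.9 119. ]
```

View pics/w1c.png

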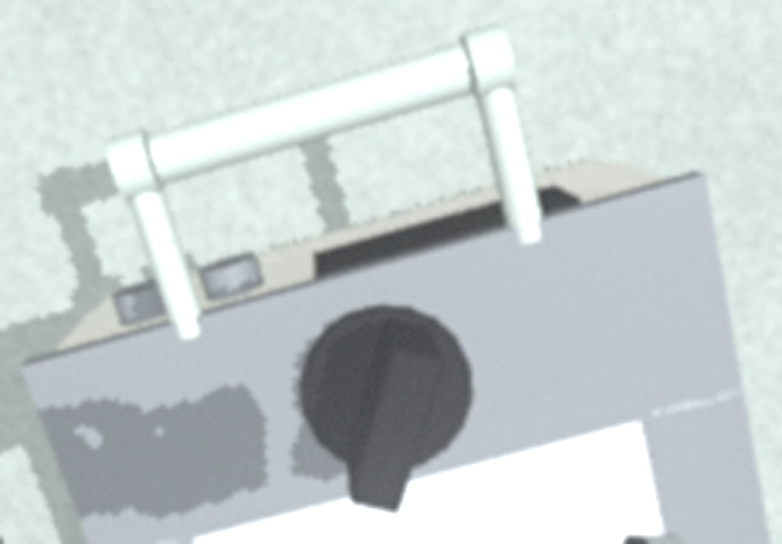

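The crop shows the flange centred near crop (386,388). The grip bar's top face runs from about (390..440,352) to (355..400,503).

```bash
python3 - <<'E'
from h import *
c=(cam("wrist")[0],np.load("w1.npy"))
f=lambda u,v,z:at(c,(190+u/3.4,110+v/3.4),z)
print("flange",f(386,388,125))
P=[f(*p,159) for p in[(388,350),(440,358),(355,497),(400,510)]];print(P,np.mean(P,0))
for i,j in((0,2),(1,3)):
    d=P[j]-P[i];print(np.linalg.norm(d),np.degrees(np.arctan2(d[1],d[0])))
a,b=cam("scene"),cam("side")
# tray rim from side, refined by bright outline
for n in("scene","side"):
    im=cv2.imread(f"pics/{n}0.png");u,v=(182,196) if n=="scene" else (355,187)
    cv2.imwrite(f"pics/t_{n}.png",cv2.resize(im[v-30:v+30,u-40:u+40],None,fx=6,fy=6,interpolation=cv2.INTER_CUBIC))
cv2.imwrite("pics/tray.png",np.hstack([cv2.resize(cv2.imread(f"pics/t_{n}.png"),(400,300)) for n in("scene","side")]))
E
```

```text
flange [525.7  90.7 125. ]
[array([506.6,  99.3, 159. ]), array([514.9, 109.4, 159. ]), array([536.6,  72.8, 159. ]), array([545.6,  81. , 159. ])] [525.925  90.625 159.   ]
40.02811511925087 -41.455233544405125
41.821645113505554 -42.7713396880665
```

View pics/tray.png

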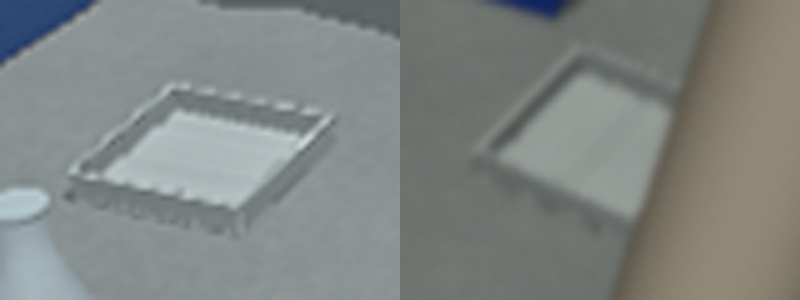

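Scaled: 130 mm / 750 = 0.1733, -19.6 mm / 750 = -0.0261, 0.2 rad / 4 = 0.05.

```bash
echo '[[[1,-0.0133,0.0133,0,0.025],[1,-0.0261,0.0261,0,0.05],[1,-0.0261,0.0261,0.0467,0.05],[1,-0.0261,0.0261,0.0867,0.05],[1,-0.0261,0.0261,0.12,0.05],[1,-0.0261,0.0261,0.1467,0.05],[1,-0.0261,0.0261,0.1733,0.05],[1,-0.0261,0.0261,0.1733,0.05]]]' > rows.txt && python3 nudge.py rows.txt 30; echo '[[[0,0,0,0,0],[0,0,0,0,0],[0,0,0,0,0],[0,0,0,0,0],[0,0,0,0,0],[0,0,0,0,0]]]' > rows.txt && python3 nudge.py rows.txt 30
python3 - <<'E'
from h import *
a=cam("scene")
P=[at(a,(142+u/5,166+v/5),22) for u,v in[(175,88),(335,115),(240,210),(75,177)]];print(P,np.mean(P,0))
s=manip.read_state();print(s["position"],s["joint_positions"],s["torque"])
E
```

```text
time: 4.15
position: [524.3, 90.6, 127.9]
eef_rot: [-0.003, 0.357, 0.934, -0.001]
ft_force: [-0.8, 0.4, -1.0]
finger_gap: 1.002
gripper_force: 0.0
time: 4.65
position: [526.3, 90.6, 131.9]
eef_rot: [0.001, 0.356, 0.935, 0.0]
ft_force: [1.3, -0.1, 0.6]
finger_gap: 0.157
gripper_force: 34.1
[array([ 416.4, -396.6,   22. ]), array([ 402.6, -282.3,   22. ]), array([ 522.9, -270.8,   22. ]), array([ 533.9, -383.8,   22. ])] [ 468.95  -333.375   22.   ]
[526.30017645  90.58855814 131.89355777] [-5.14367191e-02  4.47519801e-01  1.50030097e+00  1.16863882e-04
  1.19266299e+00 -8.95266104e-01] [ 0.01526342 -0.07079047 -0.01067124]
```

Scaled: 0.9 rad / 4 = 0.225.

```bash
echo '[[[0,0,0,0,0.025],[0,0,0,0,0.055],[0,0,0,0,0.085],[0,0,0,0,0.115],[0,0,0,0,0.145],[0,0,0,0,0.175],[0,0,0,0,0.205],[0,0,0,0,0.225]]]' > rows.txt && python3 nudge.py rows.txt; echo '[[[0,0,0,0,0.02],[0,0,0,0,0.035],[0,0,0,0,0.045],[0,0,0,0,0.05],[0,0,0,0,0.05],[0,0,0,0,0.05]]]' > rows.txt && python3 nudge.py rows.txt
python3 - <<'E'
from h import *
s=manip.read_state();q=s["eef_rot"];print(np.degrees(2*np.arctan2(q[2],q[1])),s["torque"],s["position"])
E
```

```text
time: 5.32
position: [526.4, 90.4, 131.9]
eef_rot: [0.001, 0.729, 0.685, 0.0]
ft_force: [0.8, -0.1, 3.2]
finger_gap: 0.156
gripper_force: 34.2
time: 5.82
position: [526.3, 90.5, 131.8]
eef_rot: [0.0, 0.791, 0.611, 0.0]
ft_force: [-0.7, -1.6, 5.5]
finger_gap: 0.156
gripper_force: 34.6
75.38756439755247 [-0.14284946  0.10486788 -0.02314077] [526.30354825  90.486212   131.77225556]
```

Scaled: -12 mm / 750 = -0.016, -9 mm / 750 = -0.012.

```bash
echo '[[[0,0,0,-0.004,0],[0,0,0,-0.008,0],[0,0,0,-0.012,0],[0,0,0,-0.016,0],[0,0,0,-0.016,0]]]' > rows.txt && python3 nudge.py rows.txt; echo '[[[0,0,0,-0.008,0],[0,0,0,-0.016,0],[0,0,0,-0.024,0],[0,0,0,-0.032,0],[0,0,0,-0.04,0],[0,0,0,-0.04,0]]]' > rows.txt && python3 nudge.py rows.txt
```

```text
time: 6.23
position: [526.3, 90.6, 143.9]
eef_rot: [0.0, 0.792, 0.611, 0.0]
ft_force: [0.1, 0.3, -0.5]
finger_gap: 0.157
gripper_force: 33.9
time: 6.73
position: [526.6, 90.5, 174.8]
eef_rot: [0.001, 0.792, 0.611, 0.001]
ft_force: [0.3, -0.3, -1.1]
finger_gap: 0.157
gripper_force: 33.8
```

Scaled: -200 mm / 750 = -0.2667, -165 mm / 750 = -0.22.

```bash
echo '[[[0,0,0,-0.04,0],[0,0,0,-0.08,0],[0,-0.0333,0.004,-0.1067,0],[0,-0.08,0.0093,-0.1067,0],[0,-0.1267,0.0147,-0.1067,0],[0,-0.1733,0.02,-0.1067,0],[0,-0.22,0.0253,-0.1067,0],[0,-0.2667,0.0307,-0.1067,0]]]' > rows.txt && python3 nudge.py rows.txt; echo '[[[0,-0.0467,0.0053,0,0],[0,-0.0933,0.0107,0,0],[0,-0.14,0.016,0,0],[0,-0.1867,0.0213,0,0],[0,-0.2267,0.0267,0,0],[0,-0.26,0.032,0,0],[0,-0.2867,0.0347,0,0],[0,-0.3,0.036,0,0]]]' > rows.txt && python3 nudge.py rows.txt;  echo '[[[0,0,0,0,0],[0,0,0,0,0]]]' > rows.txt && python3 nudge.py rows.txt
python3 - <<'E'
from h import *
s=manip.read_state();print(s["position"]);c=cam("wrist",s)
cv2.imwrite("pics/w2.png",manip.snapshot("wrist")[:,:,::-1])
for p in[(468,-333,22),(468,-333,3)]:print(pix(c,p))
np.save("w2.npy",c[1])
E
```

```text
time: 7.4
position: [497.1, -110.3, 253.4]
eef_rot: [0.0, 0.792, 0.611, 0.0]
ft_force: [0.5, 0.1, 0.1]
finger_gap: 0.161
gripper_force: 33.8
time: 8.07
position: [466.2, -335.5, 252.8]
eef_rot: [-0.0, 0.792, 0.61, -0.0]
ft_force: [-1.1, -0.3, -1.1]
finger_gap: 0.155
gripper_force: 33.8
time: 8.23
position: [466.8, -332.7, 253.1]
eef_rot: [-0.0, 0.792, 0.611, 0.0]
ft_force: [-0.1, 0.0, -1.0]
finger_gap: 0.157
gripper_force: 33.8
[ 466.84496133 -332.70474558  253.14376495]
[281.6 185.6]
[281.6 182.8]
```

View pics/w2.png

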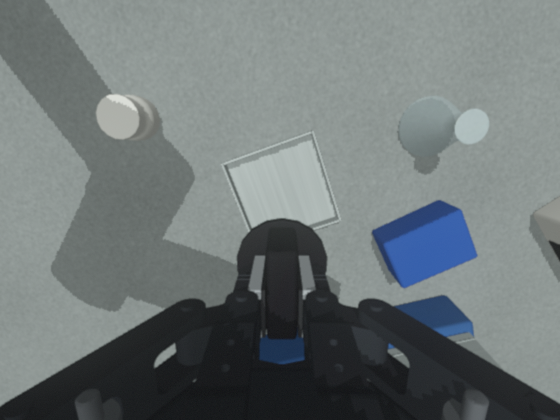

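The wrist view shows the tray rim corners at (222,165), (314,132) and (341,219), so its centre is at (281.5,192), about 8 mm further along tool −x. The knob hangs upright in the fingers.

Scaled: 200 mm / 750 = 0.2667, 190 mm / 750 = 0.2533.

```bash
echo '[[[0,-0.0053,0,0.0267,0],[0,-0.0107,0,0.0667,0],[0,-0.0107,0,0.1133,0],[0,-0.0107,0,0.16,0],[0,-0.0107,0,0.2,0],[0,-0.0107,0,0.2333,0],[0,-0.0107,0,0.2533,0],[0,-0.0107,0,0.2667,0]]]' > rows.txt && python3 nudge.py rows.txt; echo '[[[0,0,0,0.0053,0],[0,0,0,0.0093,0],[0,0,0,0.0133,0],[0,0,0,0.016,0],[0,0,0,0.016,0]]]' > rows.txt && python3 nudge.py rows.txt
```

```text
time: 8.95
position: [464.8, -339.1, 51.8]
eef_rot: [-0.001, 0.791, 0.612, -0.0]
ft_force: [-0.1, 0.0, -0.8]
finger_gap: 0.156
gripper_force: 33.8
time: 9.37
position: [465.0, -341.0, 41.7]
eef_rot: [0.0, 0.792, 0.611, 0.0]
ft_force: [-0.9, 0.8, -0.8]
finger_gap: 0.155
gripper_force: 33.8
```

Scaled: 2 mm / 750 = 0.0027, 1 mm / 750 = 0.0013.

```bash
echo '[[[0,0,0,0.0013,0],[0,0,0,0.0027,0],[0,0,0,0.0027,0]]]' > rows.txt && python3 nudge.py rows.txt; echo '[[[0.3,0,0,0.0013,0],[0.5,0,0,0.0013,0],[0.6,0,0,0,0],[0.6,0,0,0,0],[0.6,0,0,-0.0133,0],[0.6,0,0,-0.04,0],[0.6,0,0,-0.08,0],[0.6,0,0,-0.12,0]]]' > rows.txt && python3 nudge.py rows.txt;echo '[[[0.6,0,0,-0.0533,0],[0.6,0,0,-0.1067,0],[0.6,0,0,-0.16,0],[0.6,0,0,-0.1867,0],[0.6,0,0,-0.1867,0]]]' > rows.txt && python3 nudge.py rows.txt
python3 - <<'E'
from h import *
s=manip.read_state();print(s["position"])
cv2.imwrite("pics/w3.png",manip.snapshot("wrist")[:,:,::-1])
E
```

```text
time: 9.62
position: [465.0, -341.3, 40.1]
eef_rot: [0.001, 0.792, 0.611, 0.0]
ft_force: [-0.3, 0.5, 3.4]
finger_gap: 0.155
gripper_force: 34.5
time: 10.28
position: [464.5, -340.7, 130.7]
eef_rot: [-0.001, 0.792, 0.611, -0.0]
ft_force: [0.9, 0.8, 0.1]
finger_gap: 0.604
gripper_force: 0.0
time: 10.7
position: [465.6, -341.8, 275.5]
eef_rot: [0.005, 0.792, 0.611, 0.0]
ft_force: [0.1, -0.1, 0.3]
finger_gap: 0.601
gripper_force: 0.0
[ 465.61738667 -341.76259442  275.51256225]
```

View pics/w3.png

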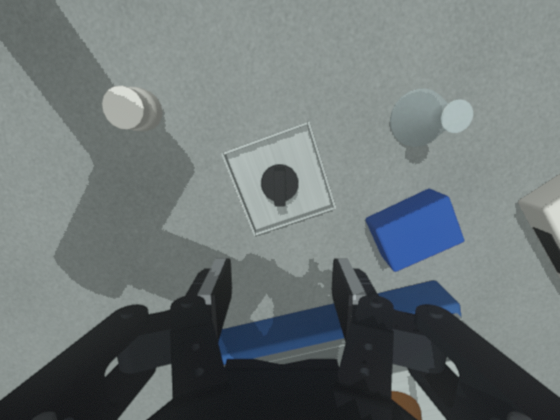

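The knob stands upright in the middle of the tray, at (280,185). Next I move to the bar.

Scaled: 265 mm / 750 = 0.3533, 130 mm / 750 = 0.1733.

```bash
echo '[[[0.45,0.0333,-0.0093,0,0],[0.45,0.08,-0.024,0,0],[0.45,0.1267,-0.0373,0,0],[0.45,0.1733,-0.052,0,0],[0.45,0.22,-0.0653,0,0],[0.45,0.2667,-0.08,0,0],[0.45,0.3133,-0.0933,0,0],[0.45,0.3533,-0.1053,0,0]]]' > rows.txt && python3 nudge.py rows.txt; echo '[[[0.45,0.0467,-0.0133,0,0],[0.45,0.0933,-0.028,0,0],[0.45,0.1333,-0.0413,0,0],[0.45,0.1733,-0.0533,0,0],[0.45,0.2067,-0.0627,0,0],[0.45,0.2253,-0.068,0,0],[0.45,0.2253,-0.068,0,0],[0.45,0.2253,-0.068,0,0]]]' > rows.txt && python3 nudge.py rows.txt
python3 - <<'E'
from h import *
s=manip.read_state();print(s["position"],shift(s,(449,111,275)),s["finger_gap"]);c=cam("wrist",s)
im=manip.snapshot("wrist");cv2.imwrite("pics/w4.png",im[:,:,::-1])
print(pix(c,(449,111,115)), pix(c,(449-12.9,111-48.3,115)),pix(c,(449+12.9,111+48.3,115)))
E
```

```text
time: 11.42
position: [454.4, -62.3, 268.3]
eef_rot: [-0.001, 0.791, 0.611, -0.001]
ft_force: [0.7, 0.5, 1.3]
finger_gap: 0.449
gripper_force: 0.0
time: 12.08
position: [448.4, 112.0, 268.5]
eef_rot: [-0.001, 0.791, 0.612, -0.001]
ft_force: [-0.6, 0.2, -0.0]
finger_gap: 0.448
gripper_force: 0.0
[448.39732249 112.02674115 268.48853328] [-0.8  0.8 -6.5] 0.4478586184738209
[281.6 200.7] [281.3 247. ] [281.8 149.8]
```

View pics/w4.png

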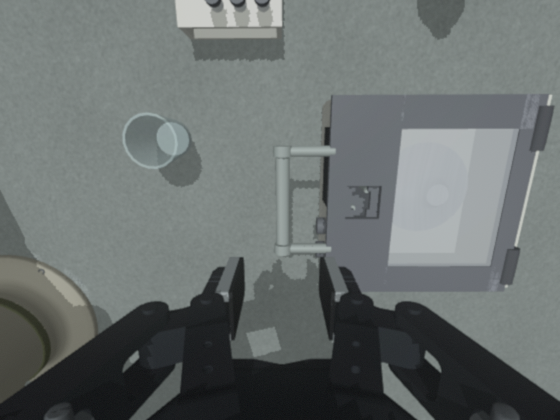

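The bar is at u=283, v=151–250, within 2 mm of where I predicted. Now descend and grip.

Scaled: 172 mm / 750 = 0.2293, 163 mm / 750 = 0.2173.

```bash
echo '[[[0.45,-0.0013,0.0027,0.0333,0],[0.45,-0.0013,0.0027,0.08,0],[0.45,-0.0013,0.0027,0.1267,0],[0.45,-0.0013,0.0027,0.1667,0],[0.45,-0.0013,0.0027,0.2,0],[0.45,-0.0013,0.0027,0.2173,0],[0.45,-0.0013,0.0027,0.2293,0],[0.45,-0.0013,0.0027,0.2293,0]]]' > rows.txt && python3 nudge.py rows.txt; echo '[[[0.45,0,0,0,0],[0,0,0,0,0],[0,0,0,0,0],[0,0,0,0,0],[0,0,0,0,0],[0,0,0,0,0]]]' > rows.txt && python3 nudge.py rows.txt 30
```

```text
time: 12.8
position: [449.7, 109.1, 95.5]
eef_rot: [-0.001, 0.792, 0.61, -0.002]
ft_force: [-0.4, -0.1, 0.3]
finger_gap: 0.453
gripper_force: 0.0
time: 13.3
position: [448.7, 110.5, 97.6]
eef_rot: [-0.001, 0.792, 0.611, -0.001]
ft_force: [-7.1, 2.0, 3.2]
finger_gap: 0.148
gripper_force: 29.5
```

Scaled: -135.5 mm / 750 = -0.1807, -115.1 mm / 750 = -0.1535.

```bash
echo '[[[0,0,-0.0009,-0.0067,0],[0,0,0.0003,-0.032,0],[0,0,0.0051,-0.0636,0],[0,0,0.0129,-0.0945,0],[0,0,0.0239,-0.1247,0],[0,0,0.0379,-0.1535,0],[0,0,0.0545,-0.1807,0],[0,0,0.0545,-0.1807,0]]]' > rows.txt && python3 nudge.py rows.txt 40
python3 - <<'E'
from h import *
s=manip.read_state();a=np.radians(-15);k=np.array([526.3,90.5]);h=k+160*np.array([np.cos(a),np.sin(a)])
p=s["position"];d=(h-p[:2])@[np.cos(a),np.sin(a)];print(h,d,p[2]+19-115,np.hypot(d,p[2]-96),np.arctan2(p[2]-96,d),s["ft_force"])
E
```

```text
time: 13.97
position: [492.1, 99.4, 237.5]
eef_rot: [0.002, 0.792, 0.611, 0.003]
ft_force: [-7.1, 0.5, 4.6]
finger_gap: 0.147
gripper_force: 40.8
[680.84813221  49.08895278] 195.30491279595407 141.52142057791002 241.1893891625934 0.6270576410587841 [-7.07991913  0.53452851  4.62781632]
```

```bash
echo '[[[0,0,0.018,-0.0255,0],[0,0,0.0399,-0.0489,0],[0,0,0.0639,-0.07,0],[0,0,0.0819,-0.0833,0],[0,0,0.0899,-0.0887,0],[0,0,0.0899,-0.0887,0],[0,0,0.0899,-0.0887,0],[0,0,0.0899,-0.0887,0]]]' > rows.txt && python3 nudge.py rows.txt
cat > q.py <<'E'
from h import *
s=manip.read_state();a=np.radians(-15);h=np.array([680.8,49.1])
p=s["position"];d=(h-p[:2])@[np.cos(a),np.sin(a)];print(np.hypot(d,p[2]-96),np.arctan2(p[2]-96,d),s["ft_force"],s["gripper_force"],s["joint_vel"].round(3))
E
python3 q.py
```

```text
time: 14.63
position: [554.6, 83.3, 299.4]
eef_rot: [-0.0, 0.791, 0.611, 0.0]
ft_force: [-0.5, 3.1, 2.0]
finger_gap: 0.143
gripper_force: 41.1
241.79303563438077 0.9994279407044337 [-0.50970203  3.10640866  2.01005706] 41.12582445144653 [ 0.001 -0.001  0.005 -0.002 -0.     0.   ]
```

Scaled: -40.9 mm / 750 = -0.0545, -37.5 mm / 750 = -0.05.

```bash
echo '[[[0,0,-0.0132,0.0091,0],[0,0,-0.026,0.0187,0],[0,0,-0.0383,0.0289,0],[0,0,-0.05,0.0397,0],[0,0,-0.0545,0.0443,0],[0,0,-0.0545,0.0443,0],[0,0,-0.0545,0.0443,0],[0,0,-0.0545,0.0443,0]]]' > rows.txt && python3 nudge.py rows.txt; echo '[[[0,0,0,0,0],[0,0,0,0,0],[0,0,0,0,0],[0,0,0,0,0]]]' > rows.txt && python3 nudge.py rows.txt
python3 q.py
python3 - <<'E'
from h import *
cv2.imwrite("pics/end.png",np.hstack([cv2.resize(manip.snapshot(n)[:,:,::-1],(400,300)) for n in("scene","side")]))
E
```

```text
time: 15.3
position: [515.8, 93.3, 266.7]
eef_rot: [0.0, 0.792, 0.611, 0.0]
ft_force: [-2.8, 1.9, 4.2]
finger_gap: 0.148
gripper_force: 41.1
time: 15.63
position: [515.8, 93.3, 266.7]
eef_rot: [-0.0, 0.792, 0.611, 0.0]
ft_force: [-4.7, 2.8, 4.2]
finger_gap: 0.144
gripper_force: 41.3
241.47331883628553 0.7848810750992367 [-4.70586686  2.78215184  4.21788983] 41.26242399215698 [-0.     0.001 -0.002  0.     0.     0.001]
```

View pics/end.png

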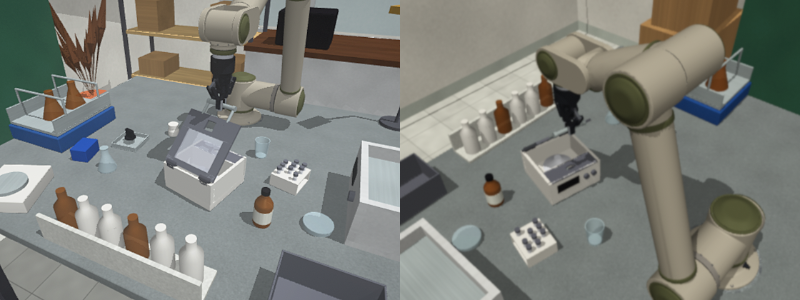

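The lid is held by its bar at about 45° (scene (210,130)), the knob stands in the tray (130,137), and the bystanders are in place. I'll hand it in.

```bash
python3 -c "
from plant import manip;print(manip.finish_job())"
```

```text
the job is handed in; nothing more can be done
None
```

I handed the job in at about 16 s, with the knob standing in the tray, the lid raised to about 1.0 rad and eased back to about 0.78 rad (45°) with the bar still gripped, and nothing else visibly moved; the hand-in returned no verdict.

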